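# Push a manifold block through the sanitising tunnel and nest it

## Task

Take the push stick by its handle and push the brass manifold block along the guide channel, right through under the hood, until all of it is out on the open outfeed deck; do not touch the block with the gripper until it is clear of the hood. Then lay the stick flat back in its rest and seat the block flat in the nest plate whose pocket fits it, leaving everything else on the bench where it is and letting go of both.

Things in the scene. Friction and masses are not known exactly. Their poses are not given: they have to be found in the camera images.
- block: Brass manifold block, a plain rectangular block 80 long (its x) x 46 wide (y) x 40 high (z), about 0.45 kg, small dark port circles on its top and ends. Origin: centre of its underside. At the start it lies in the tunnel's walled infeed, its x along the feed direction (to about 0.02 rad).
- tunnel: Sanitising tunnel, fixed; its x is the feed direction (about world +y), origin at table level under the hood's centre. Deck 8 thick, 84 wide, from x = -185 to 215. Infeed: guide walls from x = -185 to -55, 52 apart inside, tops 38 above the table, open above and at its start. The block slides on the deck with a friction of about 2 to 6 N.
- hood (a point): Deck level (8 above the table), centre of the white hood; axes as the tunnel's. The hood covers x = -55 to 55, inside 52 wide and 50 high, 72 wide outside; roof top 64 above the table, a lamp housing on it to 78.
- outfeed (a point): Deck level, middle of the open outfeed deck, tunnel x = 130. The outfeed runs from the hood's end at tunnel x = 55 to 209, without side walls, and ends in a lip 10 high.
- stick: White plastic push stick, 0.13 kg. Blade 200 long (its x, -100 to 100) x 30 wide x 22 high; origin: centre of the blade's underside. The pushing tip is the end at x = 100. At the start it lies in its rest, tip to the rest's +x.
- stick_handle (a point): Grip point on the stick's upright handle: stick x = -80, 85 above the underside; axes as the stick's. The handle is 32 along x, 26 wide along y, and stands from the blade's top (22) to 105 above the underside; take it from above across its width.
- rest: Stick rest, a fixed shallow steel tray 226 (its x, roughly along the world's +y) x 48 x 17 high outside, walls and floor 5, so 216 x 38 inside. Origin: centre of its underside. The stick's blade lies flat on its floor.
- nest_block: Fixed grey nest plate 130 (x) x 80 (y) x 18 high whose rectangular pocket of 86 (x) x 52 (y), 12 deep, in its middle fits the block. Origin: centre of its underside; the three nest plates stand in a row in any order.
- nest_block_floor (a point): Centre of that pocket's floor, 6 above the table; axes as the plate's.
- nest_bar: Like plate with a long narrow pocket 114 x 34, 12 deep, that holds the bar; too narrow for the block.
- nest_round: Like plate with a round pocket of diameter 63, 12 deep, that holds the cap.
- bar: Bystander: brass bar 108 x 28 x 24 high lying in nest_bar. Origin: centre of its underside.
- cap: Bystander: round steel cap, diameter 58, 36 high, in nest_round. Origin: centre of its underside.
- coupler: Bystander: steel keg coupler 95 high, foot diameter 66, with a lever 85 long. Origin: centre of its underside.
- spray: Bystander: white bottle, diameter 66, 180 high. Origin: centre of its underside.
- wrench: Bystander: steel wrench lying flat on the table.
- brush: Bystander: flat brush with a wooden handle lying on the table.
- mug: Bystander: white mug, diameter 80, 90 high. Origin: centre of its underside.
Not all that is in view belongs to the job. Several things have the shape of the stick; the one meant has the colours described above. Leave any blue look-alike of the block alone.

How it is judged:
By the outcome, as a careful person would: the job done as asked, in the order asked, and still so for the second after the job is handed in, with the robot touching nothing.
It also fails if it takes over 72 s, if anything falls off the work surface, if the arm or the gripper's body presses on something with over 40 N, if the wrist force passes 120 N, or if a joint passes its speed limit or range.

## Robot

A 6-joint arm with a two-finger parallel gripper is mounted at the origin on the work surface. World frame = base frame: x ahead of the robot, y to its left, z up, the work surface at z = 0. Lengths are in m, angles in rad, forces in N, time in s.
With the tool pointing down it reaches from about 0.375 to 0.9 m from the base axis. Payload 3.1 kg.
Tool frame: the origin (TCP) lies midway between the tips of the shut fingers; the grasp point (between the pads) lies 19 mm behind it; z points along the fingers, y is the line along which they close (so a half turn about z gives the same grasp; the last joint's range is limited). The gripper opens to 87 mm and grips with 3 to 60 N. Pads are 19 mm wide; open, the fingers measure 117 mm over their backs; the gripper's body (75 mm by 190 mm) begins 51 mm behind the grasp point.
Start: joints at [0.925, 0.527, 1.433, -0, 1.181, -0.178], TCP at [0.281, 0.558, 0.223] pointing down, gripper open.
Joint ranges: [-3.08, 3.08], [-0.75, 2.2], [0.22, 2.44], [-1.43, 4.57], [0, 2.65], [-2.85, 2.85]. Speed limits (rad/s): [2.79, 2.79, 3.14, 3.14, 3.14, 3.14].

## Interface

Orientations are given as a unit quaternion [x, y, z, w].
In Python, from plant import robot gives the robot as it stands.
- The arm moves only by the tool step_arm, never from a script. Its argument "steps" is a list that holds one entry, the list of rows, each a list of 5 numbers: the opening, from 0 (shut) to 1 (fully open), then the shift along the tool's x, y, z normalised to -1 to 1, where 1 is 40 mm, then the turn about the tool's z normalised to -1 to 1, where 1 is 0.1 rad. In form: [[[grip, dx, dy, dz, yaw], ...]]. A call has 1 to 12 rows; each row shifts and turns the commanded pose from where the row before left it, along the tool's axes as they then stand; what a row does not reach is not made up. A row lasts 1/10 s, in which the tool goes at most 50 mm and 8.59 degrees, less where a joint would pass 70% of its speed; a pose out of reach is approached as far as the arm can. A call with a number of a shift or a turn outside -1 to 1 is refused whole. A call with a gripper value outside its range is refused whole. The fingers move at their own pace and stop on an object; the grip force is fixed at half the most. Time passes only in rows, so rows that do not move let the fingers close. It gives the time, the measured TCP pose, the force, the opening and the grip force at its end, in the units of the state.
- robot.get_state(): the state, without advancing time (a new reading comes with each control period).
- robot.snapshot(name): name is "scene" or "top"; returns a dict with "color" (480x640x3 uint8, red, green, blue), "z_map" (480x640 float32, m along the optical axis (not along the pixel's ray), 0 where there is no reading), "mtx" (3x3 intrinsics, pixels), "extrinsics" (4x4, takes a point from camera to world coordinates). Camera axes: x right, y down, z forward; pixel columns grow to the right and rows downward; lengths in m; the calibration is good to about 2 mm. A picture is of the moment at which its call begins.
- robot.job_done(): hands the job in; it is judged then, once.
Trained networks look in a picture, given as the dict that the camera call returned (one of the last four; its "shot" number tells which), for a name from the list of things; names that differ only in an ending like _2 or _b are one class to them, and where a whole thing is asked for, a point or a joint stands for the part that bears it (a point fixed in the world has none). Each returns a list of dicts, best first, with "conf" (0 to 1); they miss things now and then, are a little off and sometimes report something else, mostly with a low value. They report only what shows in the picture. A call takes as long as a camera call. They do not tell look-alikes from the thing itself.
- robot.search_frame(name, picture): "location" ([x, y, z] in m, in world coordinates, good to about 4 mm: the middle of the surface that is visible of it).
- robot.spot_point(name, picture): "location" ([x, y, z] in m, in world coordinates, good to about 4 mm: a listed point, or the origin of a listed thing).
The state is a dict: "time_s": time; "joint_positions": joint angles; "dq": joint speeds; "effort": joint torques, N m; "ee_pos": TCP position; "eef_rot": TCP orientation; "wrist_force": force on the tool from outside, world axes, zero at the start; "moment": the same for the moment, N m; "opening": finger opening in m; "grip_force": force on a finger pad.
Only numpy, scipy, OpenCV 4.12 (cv2) and the standard library are available. Lean on these libraries where they do the work, as an engineer would, in place of code of your own. Each camera call takes 0.05 s, during which the arm holds its last target. There are 200 camera calls.

## Working session

There is one attempt and no reset: what is moved stays moved. The work goes in short steps, Python scripts to look and compute and a tool call to move; the robot and the scene stay as the last step left them, time stands still between calls to the robot, and variables do not carry over. Pictures are saved under pics/ and viewed, at most 10 in all, crops included, and the job is handed in when it is done.

Besides the shell and the picture viewer there is one more tool, called after "Request:" as name(argument=value, ...), one argument or row to a line, values as JSON. step_arm: Moves the arm, as the interface text tells. Its arguments: {"type":"object","properties":{"steps":{"type":"array"}},"required":["steps"]}

```bash
mkdir -p pics; python3 - <<'E'
from plant import robot
import cv2,numpy as np,pickle
s=robot.get_state();print(s)
for n in("scene","top"):
    p=robot.snapshot(n);pickle.dump(p,open(f"{n}0.pkl","wb"))
    cv2.imwrite(f"pics/{n}0.png",p["color"][:,:,::-1]);print(n,p["mtx"].tolist(),np.round(p["extrinsics"],3).tolist())
    for k in["block","tunnel","hood","outfeed","stick","stick_handle","rest","nest_block","nest_block_floor"]:
        print(k,[(round(d["conf"],2),np.round(d["location"],3).tolist()) for d in robot.spot_point(k,p)[:4]])
E
```

```text
{'time_s': 0.0, 'joint_positions': array([ 9.25508016e-01,  5.28494358e-01,  1.43392799e+00, -1.61241871e-05,
        1.18141767e+00, -1.78516636e-01]), 'dq': array([-0.00148837, -0.00059157, -0.00167619,  0.00031255, -0.00029259,
       -0.00072945]), 'effort': array([ 3.82306353e-04, -4.40041637e+01, -1.76591045e+01,  6.34381687e-02,
        5.82315295e-02, -1.49504476e-04]), 'ee_pos': array([0.2807782 , 0.55753326, 0.22154617]), 'eef_rot': array([ 2.31269755e-01,  9.72889016e-01, -1.03268457e-03, -4.43039044e-04]), 'wrist_force': array([-0.42386205, -0.01492288, -0.21616649]), 'moment': array([-0.02431086,  0.00725466,  0.05511688]), 'grip_force': 0.0, 'opening': 0.08700721240658019}
scene [[440.9168997145701, 0.0, 319.61535624662434], [0.0, 440.9168997145701, 233.95550888329322], [0.0, 0.0, 1.0]] [[-0.661, 0.572, -0.485, 1.013], [0.75, 0.488, -0.446, 0.497], [-0.019, -0.659, -0.752, 0.886], [0.0, 0.0, 0.0, 1.0]]
block [(0.73, [0.264, 0.266, 0.002]), (0.65, [0.419, -0.048, 0.008])]
tunnel [(0.81, [0.432, 0.075, 0.0])]
hood [(0.69, [0.432, 0.068, 0.007]), (0.29, [0.63, 0.251, 0.005
[... 443 characters left out ...]
083576], [0.0, 0.0, 1.0]] [[0.002, -0.997, 0.074, 0.361], [-1.0, -0.002, -0.004, 0.008], [0.004, -0.074, -0.997, 1.384], [0.0, 0.0, 0.0, 1.0]]
block [(0.88, [0.262, 0.26, -0.002]), (0.72, [0.417, -0.052, 0.008])]
tunnel [(0.69, [0.433, 0.068, -0.004]), (0.54, [0.448, 0.206, 0.004])]
hood [(0.83, [0.432, 0.068, 0.01]), (0.66, [0.625, 0.136, 0.001]), (0.53, [0.63, 0.251, 0.004])]
outfeed [(0.84, [0.445, 0.202, 0.006])]
stick [(0.95, [0.566, -0.256, 0.005]), (0.56, [0.216, -0.331, -0.002])]
stick_handle [(0.83, [0.278, -0.375, 0.082]), (0.57, [0.555, -0.334, 0.091])]
rest [(0.56, [0.571, -0.259, 0.003])]
nest_block [(0.87, [0.644, 0.006, -0.001])]
nest_block_floor [(0.66, [0.64, 0.012, 0.006])]
```

View pics/top0.png

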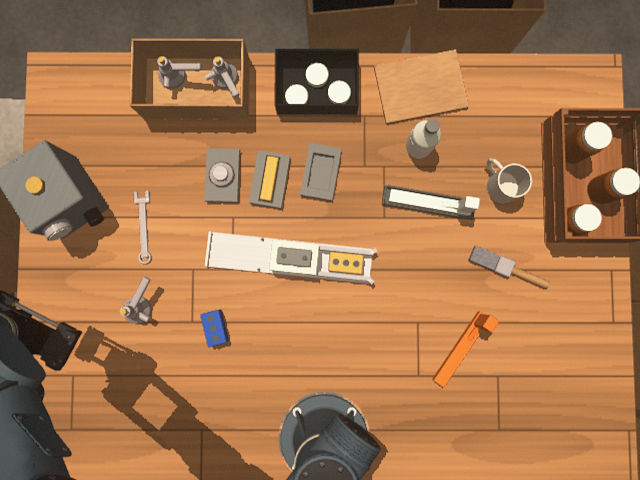

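View pics/scene0.png

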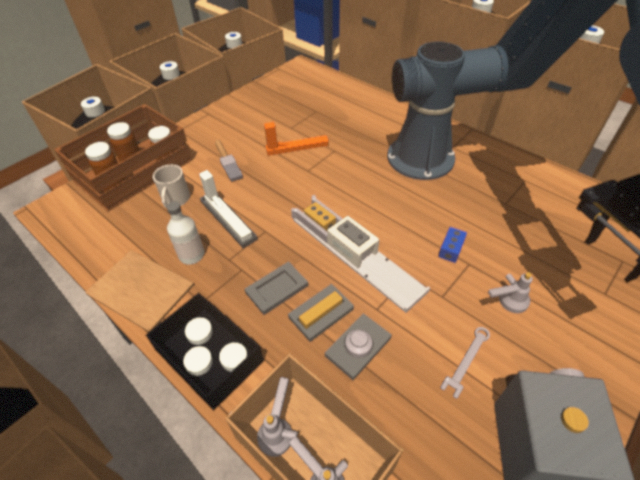

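The top view shows two stick shapes. The white one lies in the steel tray at (383–480, 200), and the orange one lies loose on the table at (465, 350). The white one matches the description. Of the blocks, the brass one is in the infeed at (346, 263) and the blue look-alike is at (215, 328). The nests hold the cap (222, 175), the bar (270, 180) and nothing (321, 172); the empty one is wide and rectangular, so it is nest_block. Next I'll confirm these in an enlarged crop and measure.

```bash
cat > h.py <<'E'
import cv2,numpy as np,pickle
def cloud(p):
    z=p["z_map"];v,u=np.mgrid[:480,:640];K=p["mtx"]
    P=np.stack([(u-K[0,2])/K[0,0]*z,(v-K[1,2])/K[1,1]*z,z,np.ones_like(z)],-1)
    W=(P@p["extrinsics"].T)[...,:3];W[z==0]=np.nan;return W
def sel(p,W,c,r,z0,z1):
    return (np.hypot(W[...,0]-c[0],W[...,1]-c[1])<r)&(W[...,2]>z0)&(W[...,2]<z1)
def rect(Q):
    (c,s,a)=cv2.minAreaRect((Q[:,:2]*1000).astype(np.float32))
    b=cv2.boxPoints((c,s,a));e=[b[1]-b[0],b[2]-b[1]];e=max(e,key=np.linalg.norm)
    return np.round(c,1),np.round(sorted(s),1),round(np.degrees(np.arctan2(e[1],e[0]))%180,2),"z",np.round(np.nanmedian(Q[:,2])*1000,1),len(Q)
E
cat > m.py <<'E'
from h import *
T={"handle":((.555,-.335),.05,.095,.13),"blade":((.568,-.25),.13,.0215,.04),"rest":((.568,-.256),.14,.007,.04),"blocktop":((.417,-.05),.06,.042,.056),
"hoodroof":((.432,.068),.08,.058,.07),"deck":((.445,.205),.1,.004,.03),"tunnelall":((.43,.08),.27,.004,.09),"nestplate":((.642,.01),.09,.0125,.03),
"nestfloor":((.642,.01),.04,.002,.0105),"bar":((.625,.136),.07,.025,.04),"mug":((.59,-.42),.07,.06,.12),"spray":((.66,-.24),.09,.06,.25)}
for n in("top","scene"):
    p=pickle.load(open(n+"0.pkl","rb"));W=cloud(p)
    for k,(c,r,a,b) in T.items():
        m=sel(p,W,c,r,a,b)
        if m.sum()>10: print(n,k,*rect(W[m]))
    if n=="top": 
        I=p["color"][150:360,190:540,::-1]
        cv2.imwrite("pics/crop.png",cv2.resize(I,(800,480),interpolation=cv2.INTER_CUBIC))
E
python3 m.py
```

```text
top handle [ 550.9 -335.4] [26.5 33.4] 80.88 z 108.4 181
top blade [ 608.6 -263.5] [137.4 222.7] 78.55 z 26.9 903
top rest [ 561.1 -254.4] [226.3 263.8] 171.26 z 23.7 1563
top blocktop [414.4 -51. ] [69.8 90.8] 87.38 z 47.4 646
top hoodroof [428.1  71.1] [ 71.9 110.3] 83.98 z 63.5 879
top deck [446.  205.8] [190.7 192.9] 90.13 z 7.6 2125
top tunnelall [431.   79.6] [534.2 537. ] 151.5 z 16.1 11789
top nestplate [644.6  34.4] [130.7 131.9] 170.1 z 17.6 1049
top nestfloor [642.2   8.8] [59.1 77.7] 177.74 z 5.6 532
top bar [620.9 135.3] [ 45.5 111.1] 1.76 z 28.9 477
top mug [ 607.4 -432.7] [81.1 93.8] 75.98 z 80.9 516
top spray [ 704.1 -231.2] [59. 66.] 60.45 z 122.9 831
scene handle [ 552.7 -336.3] [26.5 38. ] 78.09 z 109.5 132
scene blade [ 578.8 -243.5] [123.5 195.2] 49.43 z 28.5 591
scene rest [ 568.3 -254.5] [145.7 236.4] 52.9 z 25.1 1081
scene blocktop [419.7 -50.5] [66.6 93.3] 81.96 z 49.0 435
scene hoodroof [430.2  71.2] [ 75.3 111.7] 83.39 z 65.0 611
scene deck [442.  201.5] [188.4 190.3] 136.0 z 9.2 2270
scene tunnelall [431.4  79.3] [532.7 535.3] 4.52 z 18.5 10753
scene nestplate [646.6  32.6] [131.7 132.3] 79.62 z 18.8 1122
scene nestfloor [642.8  14.8] [68.2 78.9] 170.26 z 7.3 501
scene bar [623.6 134.3] [ 29.8 107.1] 171.13 z 30.8 537
scene mug [ 609.1 -433.9] [79.  97.1] 73.72 z 78.6 589
scene spray [ 714.4 -224. ] [49.5 66.2] 157.93 z 118.6 1064
```

View pics/crop.png

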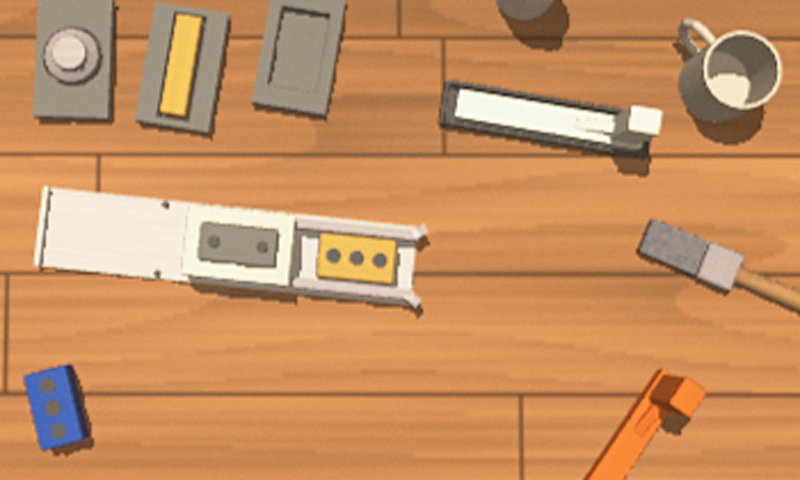

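The crop confirms it: white stick in the tray with its handle at the right end, brass block in the infeed, empty wide nest at (300, 55). Next I'll refine the poses with connected components.

```bash
cat > m2.py <<'E'
from h import *
T={"handle":((.551,-.336),.06,.1,.13,0),"blade":((.572,-.24),.13,.021,.035,0),"rest":((.568,-.256),.15,.006,.035,0),"block":((.417,-.05),.08,.042,.056,1),
"hood":((.43,.071),.1,.058,.07,0),"outdeck":((.445,.205),.15,.004,.013,0),"plate":((.642,.01),.1,.013,.03,0),
"floor":((.642,.01),.05,.002,.0105,0),"bar":((.622,.135),.07,.025,.04,1)}
def run(names,f=T,keys=None):
  for n in names:
    p=pickle.load(open(n,"rb"));W=cloud(p);H=cv2.cvtColor(p["color"],cv2.COLOR_RGB2HSV)
    for k,(c,r,a,b,y) in f.items():
        if keys and k not in keys: continue
        m=sel(p,W,c,r,a,b)
        sat=(H[...,1]>140)&(H[...,0]>17)&(H[...,0]<32)
        m&=sat if y else H[...,1]<90
        nn,L,S,_=cv2.connectedComponentsWithStats(m.astype(np.uint8),connectivity=4)
        if nn<2: continue
        m=L==1+np.argmax(S[1:,4]); print(n,k,*rect(W[m]))
if __name__=="__main__": run(("top0.pkl","scene0.pkl"))
E
python3 m2.py
```

```text
top0.pkl handle [ 551.  -335.3] [26.3 33.3] 82.04 z 108.5 171
top0.pkl blade [ 564.3 -255.8] [ 31.3 197.9] 79.99 z 26.8 827
top0.pkl rest [ 566.6 -254.8] [ 49.4 224. ] 80.61 z 24.0 1377
top0.pkl block [415.8 -51.3] [44.1 77.9] 84.41 z 47.6 487
top0.pkl hood [428.1  71.1] [ 71.9 110.3] 83.98 z 63.4 840
top0.pkl outdeck [442.3 201.4] [ 85.2 162. ] 83.8 z 7.6 1795
top0.pkl plate [640.3   9.1] [ 79.5 131.4] 169.99 z 17.6 923
top0.pkl floor [641.8   9.3] [51.9 86.2] 169.82 z 5.6 613
top0.pkl bar [621.3 134.3] [ 27.7 107.5] 170.82 z 29.0 446
scene0.pkl handle [ 552.9 -336.3] [26.2 38. ] 77.92 z 110.2 109
scene0.pkl blade [ 564.6 -255.1] [ 35.6 202. ] 80.05 z 28.3 552
scene0.pkl rest [ 568.8 -254.6] [ 48.9 227.1] 80.3 z 24.8 1006
scene0.pkl block [420.7 -48.9] [43.8 77.7] 86.09 z 49.0 300
scene0.pkl hood [430.2  71.2] [ 75.3 111.7] 83.39 z 65.0 609
scene0.pkl outdeck [441.4 172.6] [ 87.5 225.6] 84.16 z 9.1 2064
scene0.pkl plate [643.    9.6] [ 82.7 130.6] 169.43 z 18.8 960
scene0.pkl floor [639.3   5.1] [48.1 84.1] 170.32 z 7.3 552
scene0.pkl bar [625.5 135.8] [ 26.7 104. ] 169.94 z 30.8 483
```

Request:
step_arm(
  steps=[
    [[1,0,0,-0.1,1],[1,0,0,-0.1,1],[1,0,0,-0.1,1],[1,0,0,-0.1,1],[1,0,0,-0.1,1],[1,0,0,-0.1,1],[1,0,0,-0.1,1],[1,0,0,-0.1,1],[1,0,0,-0.1,1],[1,0,0,-0.1,1],[1,0,0,-0.1,1],[1,0,0,-0.1,1]],
  ],
)

```text
time_s: 2.2
ee_pos: [0.2812, 0.5581, 0.2707]
eef_rot: [0.742, 0.671, -0.0, 0.0]
wrist_force: [0.4, 0.3, 0.3]
opening: 0.0868
grip_force: 0.0
```

Request:
step_arm(
  steps=[
    [[1,0,0,0,0.76],[1,-0.87,0.44,0,0],[1,-0.87,0.44,0,0],[1,-0.87,0.44,0,0],[1,-0.87,0.44,0,0],[1,-0.87,0.44,0,0],[1,-0.87,0.44,0,0],[1,-0.87,0.44,0,0],[1,-0.87,0.44,0,0],[1,-0.87,0.44,0,0],[1,-0.87,0.44,0,0],[1,-0.87,0.44,0,0]],
  ],
)

```text
time_s: 3.4
ee_pos: [0.4068, 0.1464, 0.2709]
eef_rot: [0.765, 0.644, 0.0, 0.0]
wrist_force: [0.1, -0.3, 0.5]
opening: 0.0866
grip_force: 0.0
```

```bash
cat > d.py <<'E'
import sys,numpy as np
from plant import robot
s=robot.get_state();x,y,z,w=s["eef_rot"]
a=np.degrees(np.arctan2(2*(x*x)*0+ (y*y-x*x),2*x*y))
print("pos",np.round(s["ee_pos"],4),"toolY deg",round(a,2),"q6",round(s["joint_positions"][5],2),"F",np.round(s["wrist_force"],1),"open",round(s["opening"],4))
if len(sys.argv)>3:
    t=np.array(list(map(float,sys.argv[1:4])));D=t-s["ee_pos"];A=np.radians(a)
    print("units dx",round((-np.sin(A)*D[0]+np.cos(A)*D[1])/.04,3),"dy",round((np.cos(A)*D[0]+np.sin(A)*D[1])/.04,3),"dz",round(-D[2]/.04,3))
    if len(sys.argv)>4: print("yaw units",round(-np.radians((float(sys.argv[4])-a+180)%360-180)/.1,3))
E
python3 d.py .552 -.335 .27 -9.8
```

```text
pos [0.4068 0.1464 0.2709] toolY deg -9.85 q6 0.26 F [ 0.1 -0.3  0.5] open 0.0866
units dx -11.236 dy 5.635 dz 0.022
yaw units -0.008
```

Request:
step_arm(
  steps=[
    [[1,-0.936,0.47,0,0],[1,-0.936,0.47,0,0],[1,-0.936,0.47,0,0],[1,-0.936,0.47,0,0],[1,-0.936,0.47,0,0],[1,-0.936,0.47,0,0],[1,-0.936,0.47,0,0],[1,-0.936,0.47,0,0],[1,-0.936,0.47,0,0],[1,-0.936,0.47,0,0],[1,-0.936,0.47,0,0],[1,-0.936,0.47,0,0]],
  ],
)

```text
time_s: 4.6
ee_pos: [0.5521, -0.3351, 0.2706]
eef_rot: [0.765, 0.644, 0.0, 0.0]
wrist_force: [0.1, 1.0, -0.0]
opening: 0.0868
grip_force: 0.0
```

Request:
step_arm(
  steps=[
    [[1,0,0,0,0],[1,0,0,0.8,0],[1,0,0,0.8,0],[1,0,0,0.8,0],[1,0,0,0.4,0]],
  ],
)

```text
time_s: 5.1
ee_pos: [0.5501, -0.3314, 0.1555]
eef_rot: [0.765, 0.644, -0.0, -0.003]
wrist_force: [-0.4, 0.7, 0.3]
opening: 0.0872
grip_force: 0.0
```

```bash
python3 d.py .552 -.335 .061 -9.8; python3 - <<'E'
from plant import robot
import cv2,pickle
from m2 import run
p=robot.snapshot("scene");pickle.dump(p,open("scene1.pkl","wb"))
I=p["color"][140:270,160:320,::-1];cv2.imwrite("pics/a.png",cv2.resize(I,(640,520)))
E
```

```text
pos [ 0.5501 -0.3314  0.1555] toolY deg -9.84 q6 -0.54 F [-0.4  0.7  0.3] open 0.0872
units dx -0.082 dy 0.063 dz 2.362
yaw units -0.008
```

View pics/a.png

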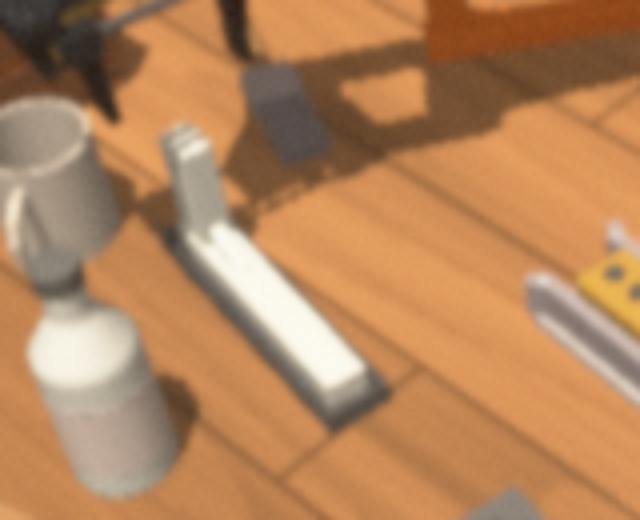

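The crop shows the open gripper above and behind the white handle, with the handle top at (190, 140) and the fingers at (110, 110) and (240, 45). It is clear of the mug and the bottle. I'll descend and check the state.

Request:
step_arm(
  steps=[
    [[1,0,0,0.5,0],[1,0,0,0.5,0],[1,0,0,0.4,0],[1,0,0,0,0],[1,0,0,0,0]],
  ],
)

```text
time_s: 5.65
ee_pos: [0.5521, -0.3332, 0.1032]
eef_rot: [0.765, 0.644, 0.0, 0.0]
wrist_force: [-0.4, -1.3, 0.4]
opening: 0.087
grip_force: 0.0
```

```bash
python3 d.py .552 -.335 .061 -9.8
```

```text
pos [ 0.5521 -0.3332  0.1032] toolY deg -9.84 q6 -0.54 F [-0.4 -1.3  0.4] open 0.087
units dx -0.044 dy 0.005 dz 1.056
yaw units -0.007
```

Request:
step_arm(
  steps=[
    [[1,-0.04,0,0.3,0],[1,0,0,0.3,0],[1,0,0,0.25,0],[1,0,0,0.2,0],[1,0,0,0,0],[0,0,0,0,0],[0,0,0,0,0],[0,0,0,0,0],[0,0,0,0,0],[0,0,0,0,0],[0,0,0,0,0],[0,0,0,0,0]],
  ],
)

```text
time_s: 6.85
ee_pos: [0.5516, -0.335, 0.0607]
eef_rot: [0.765, 0.644, 0.0, 0.0]
wrist_force: [0.9, -0.2, 0.0]
opening: 0.0388
grip_force: 0.0
```

Request:
step_arm(
  steps=[
    [[0,0,0,0,0],[0,0,0,0,0],[0,0,0,0,0],[0,0,0,0,0],[0,0,0,0,0]],
  ],
)

```text
time_s: 7.35
ee_pos: [0.5516, -0.335, 0.0605]
eef_rot: [0.765, 0.644, 0.0, 0.0]
wrist_force: [0.2, -0.9, 0.2]
opening: 0.0258
grip_force: 30.0
```

Request:
step_arm(
  steps=[
    [[0,0,0,-0.2,0],[0,0,0,-0.3,0],[0,0,0,-0.4,0],[0,0,0,-0.5,0],[0,0,0,-0.5,0],[0,0,0,-0.4,0],[0,0,0,-0.2,0],[0,0,0,0,0]],
  ],
)

```text
time_s: 8.15
ee_pos: [0.5521, -0.3355, 0.1625]
eef_rot: [0.765, 0.644, 0.0, 0.002]
wrist_force: [0.1, -0.5, -1.6]
opening: 0.026
grip_force: 30.0
```

```bash
python3 d.py .3921 -.2801 .16 -6
```

```text
pos [ 0.5521 -0.3355  0.1625] toolY deg -9.85 q6 -0.55 F [ 0.1 -0.5 -1.6] open 0.026
units dx 0.68 dy -4.177 dz 0.063
yaw units -0.671
```

Request:
step_arm(
  steps=[
    [[0,0.1,-0.3,0,0],[0,0.1,-0.5,0,0],[0,0.1,-0.6,0,0],[0,0.1,-0.7,0,0],[0,0.1,-0.7,0,0],[0,0.1,-0.6,0,0],[0,0.08,-0.5,0,0],[0,0,-0.28,0,0],[0,0,0,0,-0.37],[0,0,0,0,-0.3],[0,0,0,0,0],[0,0,0,0,0]],
  ],
)

```text
time_s: 9.35
ee_pos: [0.3919, -0.2799, 0.1604]
eef_rot: [0.743, 0.669, 0.0, 0.0]
wrist_force: [-0.2, -0.4, -0.8]
opening: 0.0258
grip_force: 30.0
```

```bash
python3 d.py .3921 -.2801 .065 -6; cat > m3.py <<'E'
from m2 import *
from plant import robot
import sys
# white stick blade + block in air / on deck
k=sys.argv[1]
for n in("top","scene"):
    p=robot.snapshot(n);pickle.dump(p,open(n+k+".pkl","wb"))
E
python3 m3.py 2; python3 - <<'E'
from m2 import *
run(("top2.pkl","scene2.pkl"),{"blade":((.402,-.19),.13,.1,.15,0),"block":T["block"],"brush":((.36,-.38),.05,.01,.03,0)})
p=pickle.load(open("scene2.pkl","rb"));cv2.imwrite("pics/b.png",cv2.resize(p["color"][100:280,160:400,::-1],(800,600)))
E
```

```text
pos [ 0.3919 -0.2799  0.1604] toolY deg -6.03 q6 -0.75 F [-0.2 -0.4 -0.8] open 0.0258
units dx -0.005 dy 0.006 dz 2.386
yaw units -0.005
top2.pkl blade [ 398.9 -201.1] [ 29.5 139.3] 83.71 z 127.0 710
top2.pkl block [416.2 -51.2] [44.1 77.3] 85.02 z 47.8 368
scene2.pkl blade [ 401.1 -200.1] [ 32.2 202.2] 83.8 z 127.6 814
scene2.pkl block [420.4 -49.3] [43.  79.7] 83.23 z 49.0 303
```

View pics/b.png

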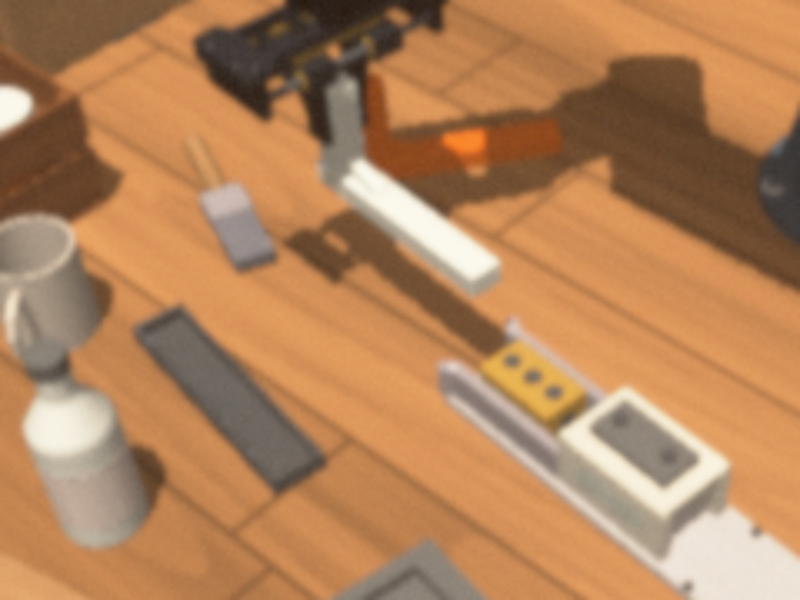

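The stick is held level in line with the channel, its tip at crop (485, 280), just short of the block at (530, 380). The tray is empty and nothing else has moved. Now lowering it.

Request:
step_arm(
  steps=[
    [[0,0,0,0.2,0],[0,0,0,0.3,0],[0,0,0,0.3,0],[0,0,0,0.3,0],[0,0,0,0.3,0],[0,0,0,0.3,0],[0,0,0,0.25,0],[0,0,0,0.2,0],[0,0,0,0.13,0],[0,0,0,0.1,0],[0,0,0,0,0],[0,0,0,0,0]],
  ],
)

```text
time_s: 10.65
ee_pos: [0.3916, -0.2797, 0.0655]
eef_rot: [0.743, 0.669, 0.0, 0.0]
wrist_force: [0.4, -0.6, -0.9]
opening: 0.0264
grip_force: 30.0
```

```bash
python3 d.py .4170 -.0434 .0645 -6
```

```text
pos [ 0.3916 -0.2797  0.0655] toolY deg -6.02 q6 -0.75 F [ 0.4 -0.6 -0.9] open 0.0264
units dx 5.942 dy 0.012 dz 0.026
yaw units -0.003
```

Request:
step_arm(
  steps=[
    [[0,0.1,0,0,0],[0,0.15,0,0,0],[0,0.2,0,0,0],[0,0.2,0,0,0],[0,0.2,0,0,0],[0,0.2,0,0,0],[0,0.2,0,0,0],[0,0.2,0,0,0],[0,0.2,0,0,0],[0,0.2,0,0,0],[0,0.2,0,0,0],[0,0.1,0,0,0]],
  ],
)

```text
time_s: 11.85
ee_pos: [0.4002, -0.1929, 0.0653]
eef_rot: [0.743, 0.669, 0.0, -0.0]
wrist_force: [1.0, -3.8, 1.0]
opening: 0.0256
grip_force: 30.0
```

```bash
python3 d.py .4170 -.0434 .0645 -6; python3 m3.py 3; python3 - <<'E'
from m2 import *
run(("top3.pkl","scene3.pkl"),{"blade":((.415,-.1),.13,.022,.042,0),"block":((.42,-.02),.1,.042,.056,1)})
E
```

```text
pos [ 0.4002 -0.1929  0.0653] toolY deg -6.0 q6 -0.6 F [ 1.  -3.8  1. ] open 0.0256
units dx 3.76 dy 0.026 dz 0.019
yaw units 0.0
top3.pkl blade [454.7  11.7] [0.  2.2] 0.01 z 38.3 2
scene3.pkl blade [412.1 -95.8] [ 85.2 238.9] 86.37 z 33.7 1074
scene3.pkl block [436.1  -5.1] [10.7 13.8] 4.38 z 48.4 22
```

Request:
step_arm(
  steps=[
    [[0,0.15,0.01,0,0],[0,0.2,0.01,0,0],[0,0.2,0,0,0],[0,0.2,0,0,0],[0,0.2,0,0,0],[0,0.2,0,0,0],[0,0.2,0,0,0],[0,0.2,0,0,0],[0,0.2,0,0,0],[0,0.2,0,0,0],[0,0.2,0,0,0],[0,0.2,0,0,0]],
  ],
)

```text
time_s: 13.15
ee_pos: [0.4111, -0.0999, 0.0653]
eef_rot: [0.743, 0.669, -0.0, -0.0]
wrist_force: [0.5, -2.3, -1.4]
opening: 0.0259
grip_force: 30.0
```

Request:
step_arm(
  steps=[
    [[0,0.2,0,0,0],[0,0.2,0,0,0],[0,0.2,0,0,0],[0,0.2,0,0,0],[0,0.2,0,0,0],[0,0.15,0,0,0],[0,0.1,0,0,0],[0,0.1,0,0,0],[0,0.05,0,0,0],[0,0,0,0,0]],
  ],
)

```text
time_s: 14.15
ee_pos: [0.4168, -0.0445, 0.0653]
eef_rot: [0.743, 0.669, -0.0, -0.0]
wrist_force: [-0.3, -0.9, -1.4]
opening: 0.0255
grip_force: 30.0
```

```bash
python3 d.py .4170 -.0434 .0645 -6; python3 m3.py 4; python3 - <<'E'
from m2 import *
run(("top4.pkl","scene4.pkl"),{"hood":T["hood"],"block":((.44,.17),.1,.042,.056,1)})
p=pickle.load(open("scene4.pkl","rb"));cv2.imwrite("pics/c.png",cv2.resize(p["color"][130:310,240:480,::-1],(800,600)))
E
```

```text
pos [ 0.4168 -0.0445  0.0653] toolY deg -6.03 q6 -0.27 F [-0.3 -0.9 -1.4] open 0.0255
units dx 0.028 dy 0.003 dz 0.02
yaw units -0.006
top4.pkl hood [456.3  39.1] [17.  44.1] 70.21 z 63.0 98
scene4.pkl hood [430.2  71.5] [ 75.5 111.6] 84.81 z 65.1 615
scene4.pkl block [444.8 175.5] [45.1 76.4] 84.63 z 48.8 415
```

View pics/c.png

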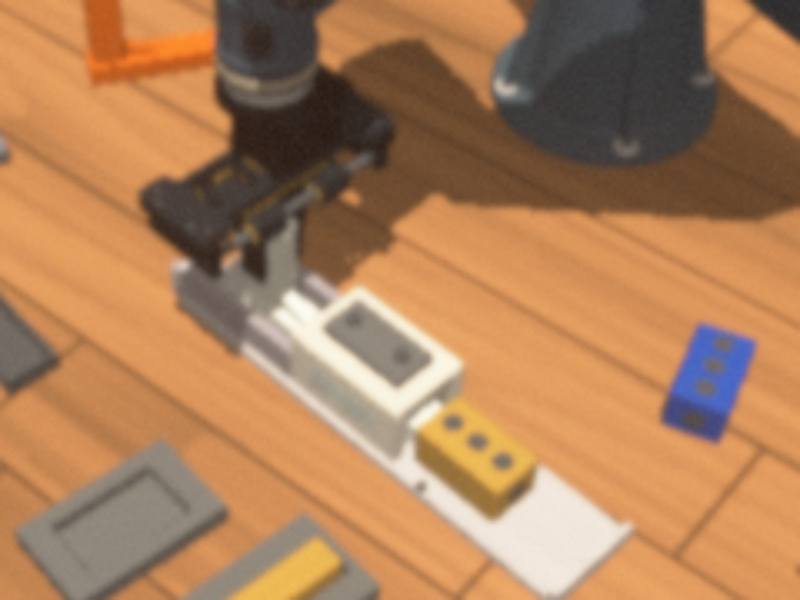

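The brass block is out past the hood at crop (475, 440), with a gap of about 10 mm and the blade tip behind it. I'll add another 16 mm of margin, then withdraw the stick.

Request:
step_arm(
  steps=[
    [[0,0.1,0,0,0],[0,0.1,0,0,0],[0,0.1,0,0,0],[0,0.1,0,0,0],[0,0,0,0,0],[0,-0.1,0,0,0],[0,-0.2,0,0,0],[0,-0.3,0,0,0],[0,-0.4,0,0,0],[0,-0.4,0,0,0],[0,-0.4,0,0,0],[0,-0.4,0,0,0]],
  ],
)

```text
time_s: 15.45
ee_pos: [0.4091, -0.1182, 0.0653]
eef_rot: [0.744, 0.669, -0.0, -0.0]
wrist_force: [0.7, 0.0, -1.1]
opening: 0.0259
grip_force: 30.0
```

Request:
step_arm(
  steps=[
    [[0,-0.4,0,0,0],[0,-0.4,0,0,0],[0,-0.4,0,0,0],[0,-0.4,0,0,0],[0,-0.4,0,0,0],[0,-0.4,0,0,0],[0,-0.4,0,0,0],[0,-0.4,0,0,0],[0,-0.4,0,0,0],[0,-0.3,0,0,0],[0,-0.2,0,0,0],[0,0,0,0,0]],
  ],
)

```text
time_s: 16.65
ee_pos: [0.3925, -0.281, 0.0654]
eef_rot: [0.744, 0.669, -0.0, 0.001]
wrist_force: [0.2, -0.2, -1.0]
opening: 0.0255
grip_force: 30.0
```

Request:
step_arm(
  steps=[
    [[0,0,0,-0.2,0],[0,0,0,-0.3,0],[0,0,0,-0.4,0],[0,0,0,-0.5,0],[0,0,0,-0.5,0],[0,0,0,-0.3,0],[0,0,0,-0.2,0],[0,0,0,0,0.35],[0,0,0,0,0.3],[0,0,0,0,0]],
  ],
)

```text
time_s: 17.65
ee_pos: [0.392, -0.2787, 0.1614]
eef_rot: [0.764, 0.645, 0.0, -0.001]
wrist_force: [-0.6, 0.4, -1.3]
opening: 0.0256
grip_force: 30.0
```

```bash
python3 d.py .554 -.334 .16 -9.6; python3 m3.py 5; python3 - <<'E'
from m2 import *
run(("top5.pkl","scene5.pkl"),{"rest":((.568,-.256),.15,.006,.022,0),"resttop":((.568,-.256),.15,.0125,.022,0),"restfl":((.568,-.256),.15,.002,.0095,0),"blade":((.4,-.22),.13,.1,.15,0),"block":((.44,.19),.1,.042,.056,1)})
E
```

```text
pos [ 0.392  -0.2787  0.1614] toolY deg -9.69 q6 -0.68 F [-0.6  0.4 -1.3] open 0.0256
units dx -0.68 dy 4.225 dz 0.035
yaw units -0.016
top5.pkl rest [ 566.5 -255.5] [ 48.3 225.1] 80.42 z 15.0 526
top5.pkl resttop [ 577.6 -311. ] [ 30.9 126.9] 67.58 z 16.3 125
top5.pkl restfl [ 566.  -256.7] [ 41.  215.8] 80.79 z 5.0 1038
top5.pkl blade [ 406.4 -186.6] [ 30.4 171.5] 79.9 z 127.6 853
top5.pkl block [443.4 188.3] [43.4 76. ] 82.91 z 47.3 307
scene5.pkl rest [ 569.7 -255.2] [ 46.7 227.3] 80.13 z 8.9 804
scene5.pkl resttop [ 573.6 -242. ] [ 45.7 200.5] 81.25 z 17.4 189
scene5.pkl restfl [ 564.7 -262.1] [ 36.5 211.9] 80.21 z 6.6 675
scene5.pkl blade [ 406.3 -197.5] [ 33.6 197.1] 79.24 z 128.8 791
scene5.pkl block [447.2 192.3] [45.4 76.9] 82.3 z 48.7 420
```

Request:
step_arm(
  steps=[
    [[0,-0.1,0.3,0,0],[0,-0.1,0.5,0,0],[0,-0.1,0.6,0,0],[0,-0.1,0.7,0,0],[0,-0.1,0.7,0,0],[0,-0.1,0.6,0,0],[0,-0.08,0.5,0,0],[0,0,0.3,0,0],[0,0,0,0,0],[0,0,0,0,0]],
  ],
)

```text
time_s: 18.75
ee_pos: [0.5531, -0.3345, 0.1607]
eef_rot: [0.764, 0.645, -0.0, -0.001]
wrist_force: [-0.4, 0.3, -1.6]
opening: 0.0256
grip_force: 30.0
```

```bash
python3 d.py .553 -.3345 .062 -9.75; python3 m3.py 6; python3 - <<'E'
from m2 import *
run(("top6.pkl","scene6.pkl"),{"blade":((.566,-.255),.13,.1,.15,0)})
E
```

```text
pos [ 0.5531 -0.3345  0.1607] toolY deg -9.7 q6 -0.55 F [-0.4  0.3 -1.6] open 0.0256
units dx 0.001 dy -0.003 dz 2.467
yaw units 0.009
top6.pkl blade [ 568.4 -234.1] [ 31.5 155.4] 80.18 z 126.3 986
scene6.pkl blade [ 566.4 -252.9] [ 32.  197.4] 79.93 z 128.3 807
```

Request:
step_arm(
  steps=[
    [[0,-0.03,0,0.2,0],[0,0,0,0.3,0],[0,0,0,0.3,0],[0,0,0,0.3,0],[0,0,0,0.3,0],[0,0,0,0.3,0],[0,0,0,0.25,0],[0,0,0,0.2,0],[0,0,0,0.15,0],[0,0,0,0.1,0],[0,0,0,0.05,0],[0,0,0,0,0]],
  ],
)

```text
time_s: 20.05
ee_pos: [0.5531, -0.3361, 0.0633]
eef_rot: [0.765, 0.645, -0.0, 0.0]
wrist_force: [-0.0, -0.8, -1.3]
opening: 0.0258
grip_force: 30.0
```

```bash
python3 d.py .553 -.3345 .061 -9.75
```

```text
pos [ 0.5531 -0.3361  0.0633] toolY deg -9.74 q6 -0.55 F [-0.  -0.8 -1.3] open 0.0258
units dx 0.04 dy -0.009 dz 0.058
yaw units 0.001
```

Request:
step_arm(
  steps=[
    [[0,0,0,0.03,0],[0,0,0,0.03,0],[0,0,0,0,0],[1,0,0,0,0],[1,0,0,0,0],[1,0,0,0,0],[1,0,0,0,0],[1,0,0,0,0],[1,0,0,0,0],[1,0,0,0,0]],
  ],
)

```text
time_s: 21.05
ee_pos: [0.553, -0.3361, 0.061]
eef_rot: [0.765, 0.645, 0.0, -0.0]
wrist_force: [-1.1, 0.5, -0.4]
opening: 0.0742
grip_force: 0.0
```

Request:
step_arm(
  steps=[
    [[1,0,0,-0.1,0],[1,0,0,-0.3,0],[1,0,0,-0.5,0],[1,0,0,-0.8,0],[1,0,0,-0.9,0],[1,0,0,-0.9,0],[1,0,0,-0.5,0],[1,0,0,0,0]],
  ],
)

```text
time_s: 21.85
ee_pos: [0.5551, -0.3377, 0.2262]
eef_rot: [0.765, 0.645, 0.001, 0.005]
wrist_force: [-0.3, 0.0, 0.5]
opening: 0.0872
grip_force: 0.0
```

```bash
python3 d.py .448 .190 .22 -7; python3 m3.py 7; python3 - <<'E'
from m2 import *
run(("top7.pkl","scene7.pkl"),{"blade":T["blade"],"handle":T["handle"],"block":((.44,.19),.1,.042,.056,1),"plate":T["plate"],"floor":T["floor"]})
from h import *
E
```

```text
pos [ 0.5551 -0.3377  0.2262] toolY deg -9.73 q6 -0.55 F [-0.3  0.   0.5] open 0.0872
units dx 12.55 dy -4.868 dz 0.155
yaw units -0.477
top7.pkl blade [ 567.3 -241.3] [ 31.1 166.6] 79.66 z 26.5 799
top7.pkl handle [ 562.3 -323.5] [1.  3.6] 153.71 z 110.3 3
top7.pkl block [425.6 199.7] [ 7.6 55.5] 80.3 z 46.4 34
top7.pkl plate [640.1   9.2] [ 79.7 131. ] 170.22 z 17.5 925
top7.pkl floor [641.9   9.5] [51.9 85.2] 170.1 z 5.6 599
scene7.pkl blade [ 565.2 -256.7] [ 35.  201.9] 80.07 z 28.3 544
scene7.pkl handle [ 553.2 -333.4] [25.3 30. ] 78.92 z 110.3 101
scene7.pkl block [447.  191.7] [45.  76.9] 83.77 z 48.7 419
scene7.pkl plate [642.8   9.6] [ 81.5 130.4] 169.5 z 19.0 959
scene7.pkl floor [639.4   4.6] [48.9 84.5] 170.66 z 7.3 561
```

Request:
step_arm(
  steps=[
    [[1,0.897,-0.353,0,0],[1,0.897,-0.353,0,0],[1,0.897,-0.353,0,0],[1,0.897,-0.353,0,0],[1,0.897,-0.353,0,0],[1,0.897,-0.353,0,0],[1,0.897,-0.353,0,0],[1,0.897,-0.353,0,0],[1,0.897,-0.353,0,0],[1,0.897,-0.353,0,0],[1,0.897,-0.353,0,0],[1,0.897,-0.353,0,0]],
  ],
)

```text
time_s: 23.15
ee_pos: [0.457, 0.1183, 0.2194]
eef_rot: [0.765, 0.644, -0.002, -0.001]
wrist_force: [0.0, -0.1, 0.8]
opening: 0.0872
grip_force: 0.0
```

Request:
step_arm(
  steps=[
    [[1,0.897,-0.353,0,0],[1,0.897,-0.353,0,0],[1,0,0,0,-0.24],[1,0,0,0,-0.24],[1,0,0,0.5,0],[1,0,0,0.5,0],[1,0,0,0.5,0],[1,0,0,0.5,0],[1,0,0,0,0],[1,0,0,0,0]],
  ],
)

```text
time_s: 24.15
ee_pos: [0.4431, 0.1913, 0.1405]
eef_rot: [0.749, 0.662, -0.001, -0.0]
wrist_force: [0.4, -0.3, -0.1]
opening: 0.0873
grip_force: 0.0
```

```bash
python3 d.py .445 .1905 .024 -7; python3 m3.py 8; python3 - <<'E'
from m2 import *
run(("top8.pkl","scene8.pkl"),{"blade":T["blade"],"handle":T["handle"],"block":((.44,.19),.1,.042,.056,1)})
p=pickle.load(open("scene8.pkl","rb"));cv2.imwrite("pics/e.png",cv2.resize(p["color"][130:310,280:520,::-1],(800,600)))
E
```

```text
pos [0.4431 0.1913 0.1405] toolY deg -7.07 q6 0.3 F [ 0.4 -0.3 -0.1] open 0.0873
units dx -0.015 dy 0.048 dz 2.914
yaw units -0.012
top8.pkl blade [ 567.7 -240.7] [ 31.4 165.3] 79.81 z 26.5 804
top8.pkl handle [ 550.4 -336.6] [26.5 32.9] 80.35 z 109.2 168
top8.pkl block [440.  163.5] [27.9 44.2] 174.29 z 47.5 154
scene8.pkl blade [ 567.7 -256.7] [ 31.2 198.1] 80.38 z 28.5 542
scene8.pkl handle [ 552.8 -336.6] [26.2 35. ] 80.72 z 110.5 112
scene8.pkl block [446.5 191.6] [45.7 76.6] 83.05 z 48.9 367
```

View pics/e.png

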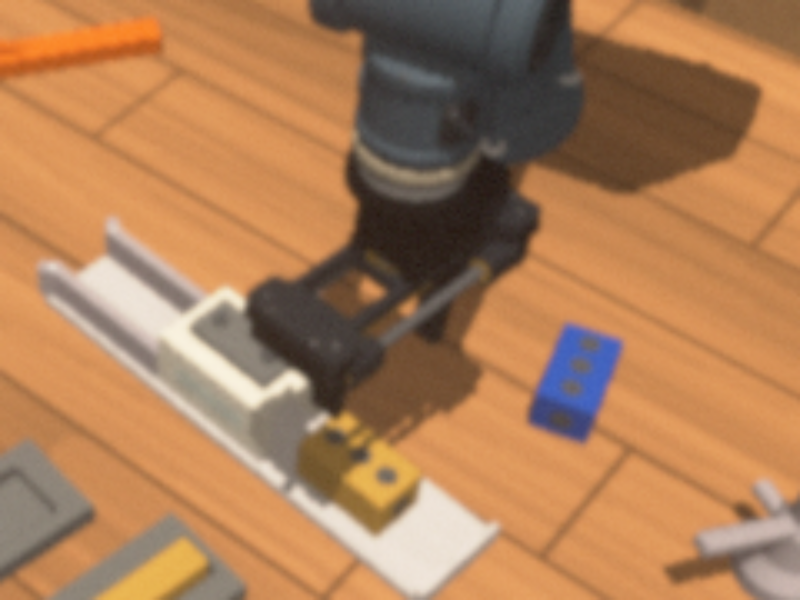

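The open gripper hangs above the block, which is at crop (360, 470) and clear of the hood; the blue block at (575, 385) is untouched. I'll descend and grip.

Request:
step_arm(
  steps=[
    [[1,0,0.02,0.3,0],[1,0,0,0.4,0],[1,0,0,0.5,0],[1,0,0,0.5,0],[1,0,0,0.4,0],[1,0,0,0.3,0],[1,0,0,0.3,0],[1,0,0,0.15,0],[1,0,0,0,0],[1,0,0,0,0]],
  ],
)

```text
time_s: 25.25
ee_pos: [0.4443, 0.1924, 0.0272]
eef_rot: [0.749, 0.663, 0.0, 0.0]
wrist_force: [-0.3, 0.8, -0.5]
opening: 0.087
grip_force: 0.0
```

Request:
step_arm(
  steps=[
    [[0.5,0,0,0.05,0],[0,0,0,0,0],[0,0,0,0,0],[0,0,0,0,0],[0,0,0,0,0],[0,0,0,0,0],[0,0,0,0,0],[0,0,0,0,0],[0,0,0,0,0],[0,0,0,0,0],[0,0,0,0,0],[0,0,0,0,0]],
  ],
)

```text
time_s: 26.45
ee_pos: [0.4445, 0.1924, 0.025]
eef_rot: [0.749, 0.663, 0.0, 0.0]
wrist_force: [2.4, -0.7, 0.1]
opening: 0.0457
grip_force: 30.0
```

Request:
step_arm(
  steps=[
    [[0,0,0,-0.15,0],[0,0,0,-0.3,0],[0,0,0,-0.4,0],[0,0,0,-0.5,-0.2],[0,0,0,-0.5,-0.5],[0,0,0,-0.4,-0.7],[0,0,0,-0.25,-0.7],[0,0,0,0,-0.7],[0,0,0,0,-0.7],[0,0,0,0,-0.7],[0,0,0,0,-0.7],[0,0,0,0,-0.7]],
  ],
)

```text
time_s: 27.65
ee_pos: [0.4423, 0.1922, 0.1252]
eef_rot: [0.535, 0.845, -0.001, -0.001]
wrist_force: [0.1, -0.1, -4.3]
opening: 0.0455
grip_force: 30.0
```

Request:
step_arm(
  steps=[
    [[0,0,0,0,-0.9],[0,0,0,0,-0.9],[0,0,0,0,-0.9],[0,0,0,0,-0.9],[0,0,0,0,-0.9],[0,0,0,0,-0.9],[0,0,0,0,-0.9],[0,0,0,0,-0.9],[0,0,0,0,-0.9],[0,0,0,0,-0.9],[0,0,0,0,-0.58],[0,0,0,0,0]],
  ],
)

```text
time_s: 28.85
ee_pos: [0.4425, 0.1922, 0.1251]
eef_rot: [0.087, 0.996, -0.0, -0.001]
wrist_force: [-0.9, -0.4, -4.8]
opening: 0.0456
grip_force: 30.0
```

```bash
python3 d.py .6415 .0092 .12 80
```

```text
pos [0.4425 0.1922 0.1251] toolY deg 79.98 q6 -1.22 F [-0.9 -0.4 -4.8] open 0.0456
units dx -5.694 dy -3.641 dz 0.129
yaw units -0.003
```

Request:
step_arm(
  steps=[
    [[0,-0.3,-0.19,0,0],[0,-0.5,-0.32,0,0],[0,-0.7,-0.45,0,0],[0,-0.75,-0.48,0,0],[0,-0.75,-0.48,0,0],[0,-0.75,-0.48,0,0],[0,-0.75,-0.48,0,0],[0,-0.6,-0.38,0,0],[0,-0.4,-0.25,0,0],[0,-0.2,-0.13,0,0],[0,0,0,0,0],[0,0,0,0,0]],
  ],
)

```text
time_s: 30.05
ee_pos: [0.6418, 0.0097, 0.1244]
eef_rot: [0.088, 0.996, 0.0, -0.001]
wrist_force: [-0.7, -0.1, -5.0]
opening: 0.0458
grip_force: 30.0
```

```bash
python3 d.py .6415 .0092 .12 80;python3 m3.py 9; python3 - <<'E'
from m2 import *
run(("top9.pkl","scene9.pkl"),{"block":((.64,.009),.1,.08,.16,1),"plate":T["plate"],"floor":T["floor"]})
p=pickle.load(open("scene9.pkl","rb"));cv2.imwrite("pics/f.png",cv2.resize(p["color"][190:370,200:440,::-1],(800,600)))
E
```

```text
pos [0.6418 0.0097 0.1244] toolY deg 79.96 q6 -1.55 F [-0.7 -0.1 -5. ] open 0.0458
units dx 0.005 dy -0.014 dz 0.11
yaw units -0.007
scene9.pkl block [671.5   8. ] [30.9 47.2] 93.43 z 144.8 301
scene9.pkl plate [642.7  10.4] [ 81.1 130.4] 170.26 z 18.9 901
scene9.pkl floor [639.4   5.4] [48.  84.6] 169.48 z 7.3 554
```

View pics/f.png

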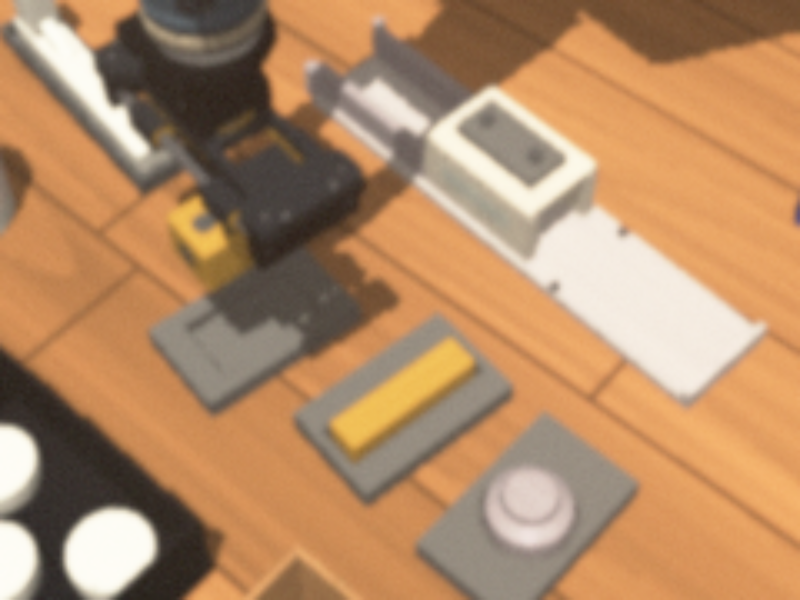

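The block is held over the empty nest at crop (240, 330), with its far end at (205, 235). I'll measure its end face against the plate along the nest axes.

```bash
python3 - <<'E'
from m2 import *
p=pickle.load(open("scene9.pkl","rb"));W=cloud(p);H=cv2.cvtColor(p["color"],cv2.COLOR_RGB2HSV)
y=(H[...,1]>110)&(H[...,0]>15)&(H[...,0]<34)&sel(p,W,(.64,.009),.1,.09,.16)
g=(H[...,1]<90)&sel(p,W,(.6425,.0095),.1,.013,.024)
a=np.radians(-10);R=np.array([[np.cos(a),np.sin(a)],[-np.sin(a),np.cos(a)]])
tcp=np.array([.6418,.0097])
for n,m in(("block",y),("plate",g)):
    q=W[m];v=(q[:,:2]-tcp)@R.T*1000
    print(n,m.sum(),"u",np.percentile(v[:,0],[1,50,97,99,100]).round(1),"v",np.percentile(v[:,1],[0,1,3,50,97,99,100]).round(1),"z",np.percentile(q[:,2],[1,50,99]).round(4))
q=W[y];f=q[(q[:,2]>.107)&(q[:,2]<.138)];v=(f[:,:2]-tcp)@R.T*1000
print("endface u",np.percentile(v[:,0],[10,50,90]).round(1),"slope",np.polyfit(v[:,1],v[:,0],1).round(3), "v",v[:,1].min().round(1),v[:,1].max().round(1))
E
```

```text
block 383 u [ 9.1 32.2 41.9 42.1 42.9] v [-23.  -21.  -19.5  16.1  23.4  23.9  28.3] z [0.1111 0.1426 0.151 ]
plate 1103 u [-61.8   3.9  64.2  65.5  66.1] v [-39.5 -37.7 -35.3  23.8  94.8  97.7  99.5] z [0.0133 0.0189 0.0228]
endface u [12.9 32.5 41.7] slope [-0.561 38.9  ] v -21.0 28.3
```

Request:
step_arm(
  steps=[
    [[0,0,0,0.2,0],[0,0,0,0.3,0],[0,0,0,0.3,0],[0,0,0,0.3,0],[0,0,0,0.3,0],[0,0,0,0.3,0],[0,0,0,0.2,0],[0,0,0,0.1,0],[0,0,0,0.05,0],[0,0,0,0,0],[0,0,0,0,0],[0,0,0,0,0]],
  ],
)

```text
time_s: 31.35
ee_pos: [0.6436, 0.0092, 0.0436]
eef_rot: [0.087, 0.996, -0.0, 0.001]
wrist_force: [-0.8, 0.6, -4.3]
opening: 0.0456
grip_force: 30.0
```

```bash
python3 d.py .6416 .0095 .03 80
```

```text
pos [0.6436 0.0092 0.0436] toolY deg 79.98 q6 -1.55 F [-0.8  0.6 -4.3] open 0.0456
units dx 0.052 dy -0.002 dz 0.34
yaw units -0.003
```

Request:
step_arm(
  steps=[
    [[0,0.05,0,0,0],[0,0,0,0.08,0],[0,0,0,0.08,0],[0,0,0,0.08,0],[0,0,0,0.05,0],[0,0,0,0.05,0],[0,0,0,0,0]],
  ],
)

```text
time_s: 32.05
ee_pos: [0.641, 0.0097, 0.0289]
eef_rot: [0.087, 0.996, 0.0, -0.0]
wrist_force: [0.0, 0.5, -4.8]
opening: 0.0458
grip_force: 30.0
```

```bash
python3 d.py .6416 .0095 .023 80
```

```text
pos [0.641  0.0097 0.0289] toolY deg 79.98 q6 -1.55 F [ 0.   0.5 -4.8] open 0.0458
units dx -0.016 dy -0.002 dz 0.147
yaw units -0.003
```

Request:
step_arm(
  steps=[
    [[0,0,0,0.05,0],[0,0,0,0.05,0],[0,0,0,0.03,0],[0,0,0,0,0]],
  ],
)

```text
time_s: 32.45
ee_pos: [0.641, 0.0097, 0.0239]
eef_rot: [0.087, 0.996, 0.0, -0.0]
wrist_force: [-0.3, 0.1, -4.6]
opening: 0.0456
grip_force: 30.0
```

Request:
step_arm(
  steps=[
    [[0.8,0,0,0,0],[0.8,0,0,0,0],[0.8,0,0,0,0],[0.8,0,0,0,0],[0.8,0,0,0,0],[0.8,0,0,-0.1,0],[0.8,0,0,-0.2,0],[0.8,0,0,-0.4,0],[0.8,0,0,-0.6,0],[0.8,0,0,-0.8,0],[0.8,0,0,-0.8,0],[0.8,0,0,-0.8,0]],
  ],
)

```text
time_s: 33.65
ee_pos: [0.6413, 0.0097, 0.175]
eef_rot: [0.087, 0.996, -0.0, 0.001]
wrist_force: [-0.1, -0.1, 0.3]
opening: 0.0695
grip_force: 0.0
```

Request:
step_arm(
  steps=[
    [[0.8,0.5,0.5,-0.4,0],[0.8,0.8,0.5,0,0],[0.8,0.8,0.5,0,0],[0.8,0.8,0.5,0,0],[0.8,0.8,0.5,0,0],[0.8,0.5,0.5,0,0],[0.8,0,0.5,0,0],[0.8,0,0,0,0],[0.8,0,0,0,0]],
  ],
)

```text
time_s: 34.55
ee_pos: [0.5005, 0.1768, 0.1892]
eef_rot: [0.087, 0.996, -0.0, 0.001]
wrist_force: [-0.1, -0.8, 0.4]
opening: 0.0694
grip_force: 0.0
```

```bash
python3 d.py;python3 m3.py 10; python3 - <<'E'
from m2 import *
run(("top10.pkl","scene10.pkl"),{"block":((.64,.009),.07,.03,.08,1),"plate":T["plate"],"blade":T["blade"],"handle":T["handle"],"bar":T["bar"]})
for n in("top10","scene10"):
    p=pickle.load(open(n+".pkl","rb"));W=cloud(p);H=cv2.cvtColor(p["color"],cv2.COLOR_RGB2HSV)
    m=(H[...,1]>140)&(H[...,0]>17)&(H[...,0]<32)&sel(p,W,(.64,.009),.03,.03,.08);q=W[m]
    print("tilt",np.linalg.lstsq(np.c_[q[:,:2]-q[:,:2].mean(0),np.ones(len(q))],q[:,2],rcond=None)[0].round(4))
cv2.imwrite("pics/g.png",pickle.load(open("top10.pkl","rb"))["color"][:,:,::-1])
E
```

```text
pos [0.5005 0.1768 0.1892] toolY deg 80.06 q6 -1.27 F [-0.1 -0.8  0.4] open 0.0694
top10.pkl block [640.5   8.6] [45.9 79.7] 171.41 z 44.9 487
top10.pkl plate [640.    9.2] [ 79.5 131.2] 169.98 z 17.4 862
top10.pkl blade [ 565.2 -252.8] [ 30.6 189.2] 79.63 z 26.5 811
top10.pkl handle [ 550.9 -336. ] [27.2 33.5] 82.62 z 109.0 168
top10.pkl bar [620.6 134.3] [ 27.  106.5] 169.86 z 29.4 433
scene10.pkl block [645.3  10.3] [44.5 77.7] 170.74 z 46.5 538
scene10.pkl plate [643.2   9.4] [ 81.7 129.7] 170.06 z 19.0 703
scene10.pkl blade [ 565.4 -257. ] [ 34.2 200.4] 79.78 z 28.3 546
scene10.pkl handle [ 552.3 -334.7] [26.9 36.2] 81.27 z 110.3 111
scene10.pkl bar [625.4 135.4] [ 26.7 105. ] 171.04 z 30.8 493
tilt [ 0.0019 -0.0058  0.045 ]
tilt [-0.0175 -0.1199  0.0457]
```

View pics/g.png

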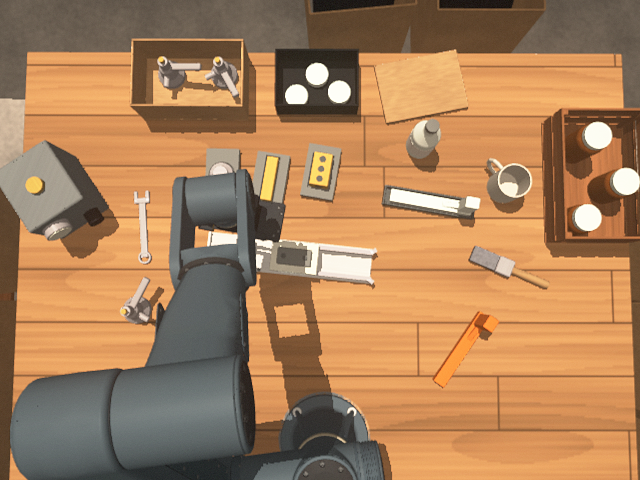

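The top view shows the block flat in its nest at (321, 170), its top at about 45 mm. The stick lies flat in the rest at (430, 201), and the bystanders are where they were. The gripper is clear, so I'm handing in.

```bash
python3 -c "
from plant import robot
print(robot.job_done())"
```

```text
the job is handed in; nothing more can be done
None
```

The job is handed in at about 35 s: I pushed the brass block clear of the hood with the white stick, laid the stick flat back in its rest, and seated the block flat in its nest, both released; the final picture showed nothing else moved.

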